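Check a half-bottle neck-down at the inspection lamp

TASK

Check the half-bottle against the inspection lamp: push the lamp's switch plunger fully in and let it spring back, then draw the half-bottle (the short, slim one of the three lying bottles) up out of the wire cradle and hold it up close in front of the middle of the lamp's light panel, tipped neck-down at about 45 degrees. Finish holding it there, steady in the gripper and touching nothing else; do not knock it against the lamp, and leave the other bottles and things where they are.

Things in the scene. Friction and masses are not known exactly. Their poses are not given: they have to be found in the camera images.
- half_bottle_mid (a point): half-bottle, green glass, paper label, black capsule on the neck; the short slim one of the three lying bottles. Round, 240 mm long: body 58 mm across, 145 long; shoulder 30 long; neck 27 across, 65 long; about 0.6 kg. The point is its balance point, on its axis, 91 mm from the base. x axis: along the bottle from neck to base, level at the start. The next bottle is 62 mm or more to the side of its axis
- full_bottle_a_mid (a point): full-size bottle, the same look but 300 mm long and 75 mm across (bystander), lying in another place of the cradle; the point lies on its axis at its balance point, 115 mm from its base; x axis along the bottle from neck to base
- full_bottle_b_mid (a point): the other full-size bottle, just like the first (bystander); point and axes alike
- rack: fixed cradle of 6 mm steel wire, 180 (x) by 350 (y) by 87 mm high, origin mid-underside. A bottle in each of 3 places at y = -115, 0, 115 mm (which is where changes), along x, neck to -x. Each place is a pair of V bends at x = -42 and 42 mm, up to 87 mm high; between them, beside the bottle, nothing is over 10 mm high. Axis of the half-bottle 94 mm above the table, of the others 104
- lamp_face (a point): middle of the face of the fixed inspection lamp on the robot's left, 240 mm above the table: upright pale panel 296 mm wide, 226 high, in a grey housing 320 by 250, 30 thick. -y points straight out of the face (about to the robot's right), x runs along it (about away from the robot), z up. Its foot, 220 wide, 16 high, reaches 170 mm out in front and carries the switch box
- switch_top (a point): centre of the top of the lamp's switch plunger: a white round button 38 mm across that stands 18 mm proud of a grey box 86 mm square; its top is 68 mm above the table at rest; it lies 120 mm straight out in front of the lamp's face, below its middle; it is pushed straight down; z up
- switch (a joint): travel of the switch plunger: 0 = out (at rest), 0.012 m = fully in; it springs back; about 4 N to start it, 11 N when fully in, with a hard stop
- tin: food tin, 74 mm across and 110 mm high (bystander); origin at the centre of its underside
- spice_jar: spice jar, 54 mm across and 105 mm high (bystander); origin at the centre of its underside
- tape_roll: roll of packing tape lying flat, 100 mm across and 48 mm high (bystander); origin at the centre of its underside
- steel_cup: steel cup, 70 mm across and 80 mm high (bystander); origin at the centre of its underside
Mind the look-alikes: they are no part of the job. What is shaped like the part that bears half_bottle_mid but blue is not meant.

How it is judged:
On the way, in this order (a step that is already met when the one before it is completed fails the run):
1. the lamp's switch plunger is pushed fully in (at least 10.5 of its 12 mm) (value of joint switch above 0.0105 m), for 0.05 s.
2. the switch is let go and has sprung back (value of joint switch below 0.002 m), for 0.1 s.
3. the half-bottle is drawn up out of the cradle, held in the fingers, clear of the wires (height (world z) of half_bottle_mid above 0.14 m and contact force between half_bottle and rack below 0.1 N and contact force between the fingers and half_bottle above 2 N), for 0.2 s.
At the end, for the whole second after the job is handed in: the half-bottle is held still in front of the panel, neck at least 35 degrees below level, balance point 50 to 250 mm out from the face, within 100 mm of its middle sideways, 90 below to 110 mm above it, touching no lamp, cradle or table; switch out; other things within 30 mm of their start (angle between half_bottle_mid's own x axis and vertical below 0.96 rad and x of half_bottle_mid in the frame of lamp_face between -0.1 and 0.1 m and y of half_bottle_mid in the frame of lamp_face between -0.25 and -0.05 m and z of half_bottle_mid in the frame of lamp_face between -0.09 and 0.11 m and contact force between the fingers and half_bottle above 2 N and contact force between half_bottle and lamp below 0.2 N and contact force between half_bottle and rack below 0.2 N and contact force between half_bottle and table below 0.2 N and linear speed of half_bottle below 0.03 m/s and angular speed of half_bottle below 0.2 rad/s and value of joint switch below 0.002 m and not (distance of any of full_bottle_a_mid, full_bottle_b_mid, tin, spice_jar, tape_roll, steel_cup from where it was at the start of the episode above 0.03 m)); the arm keeps its last pose, push and grip.
It fails at once if another bottle or a bystander is moved by more than 30 mm (distance of any of full_bottle_a_mid, full_bottle_b_mid, tin, spice_jar, tape_roll, steel_cup from where it was at the start of the episode above 0.03 m).
It fails at once if the half-bottle is knocked against the lamp (over 3 N) (contact force between half_bottle and lamp above 3 N).
It also fails if it takes over 58 s, if anything falls off the work surface, if the arm or the gripper's body presses on something with over 40 N, if the wrist force passes 120 N, or if a joint passes its speed limit or range.

ROBOT

A 7-joint arm with a two-finger parallel gripper is mounted at the origin on the work surface. World frame = base frame: x ahead of the robot, y to its left, z up, the work surface at z = 0. Lengths are in m, angles in rad, forces in N, time in s.
With the tool pointing down it reaches from about 0.4 to 0.85 m from the base axis. Payload 4.5 kg.
Tool frame: the origin (TCP) lies at the very end of the fingers, on their centre line; the grasp point (between the pads) lies 19 mm behind it (r.pinch_z is the distance from the TCP to the grasp point, in m); z points along the fingers, y is the line along which they close (so a half turn about z gives the same grasp; the last joint's range is limited). The gripper opens to 88 mm and grips with 3 to 60 N. Pads are 18 mm wide; open, the fingers measure 123 mm over their backs; the gripper's body (75 mm by 187 mm) begins 45 mm behind the grasp point.
Start: joints at [1.252, 0.689, -0.195, 1.565, 0.157, 0.902, -0.215], TCP at [0.216, -0.587, 0.239] pointing down, gripper open.
Joint ranges: [-3.01, 3.01], [-0.46, 2.08], [-1.47, 1.51], [0.13, 2.56], [-1, 4.14], [0.04, 2.09], [-2.66, 2.66]. Speed limits (rad/s): [2.57, 2.57, 3.14, 3.14, 3.14, 3.14, 3.14].

INTERFACE

Orientations are given as a unit quaternion [x, y, z, w].
In Python, from plant import r, cams gives the robot as it stands.
- The arm moves only by the shell command python3 -m pendant 'ROWS' [FORCE]. ROWS is JSON, a list of rows, each a list of 3 entries, a list of its own where there are three numbers: the closure, from -1 (fully open) to 1 (shut), then the shift along the tool's x, y, z in mm, then the turn, a rotation vector about the tool's x, y, z in degrees. A call has 1 to 8 rows; each row shifts and turns the commanded pose from where the row before left it, along the tool's axes as they then stand; what a row does not reach is not made up. A row lasts 1/8 s, in which the tool goes at most 62.5 mm and 10.7 degrees, less where a joint would pass 70% of its speed; a pose out of reach is approached as far as the arm can. A call with a gripper value outside its range is refused whole. The fingers move at their own pace and stop on an object; FORCE is the grip in N (left out, the last holds). Time passes only in rows, so rows that do not move let the fingers close. It gives the time, the measured TCP pose, the force, the opening and the grip force at its end, in the units of the state.
- r.get_state(): the state, without advancing time (a new reading comes with each control period).
- cams.snapshot(name): name is "scene" or "top"; returns a dict with "img" (480x640x3 uint8, red, green, blue), "camera_matrix" (3x3 intrinsics, pixels), "camera_from_world" (4x4, takes a point from world to camera coordinates). Camera axes: x right, y up, looking along -z (the intrinsics and any distortion apply to the point x, -y, -z); pixel columns grow to the right and rows downward; lengths in m; the calibration is good to about 2 mm. A picture is of the moment at which its call begins. There is no depth.
- r.finish_job(): hands the job in; it is judged then, once.
The state is a dict: "clock": time; "q": joint angles; "qd": joint speeds; "joint_torque": joint torques, N m; "tool_pos": TCP position; "eef_rot": TCP orientation; "contact_force": force on the tool from outside, world axes, zero at the start; "moment": the same for the moment, N m; "opening": opening from 0.0 (shut) to 1.0 (fully open); "finger_force": force on a finger pad.
Only numpy, scipy, OpenCV 4.12 (cv2) and the standard library are available. Lean on these libraries where they do the work, as an engineer would, in place of code of your own. Each camera call takes 0.05 s, during which the arm holds its last target. There are 200 camera calls.

## Working session

There is one attempt and no reset: what is moved stays moved. The work goes in short steps, Python scripts to look and compute and a shell command to move; the robot and the scene stay as the last step left them, time stands still between calls to the robot, and variables do not carry over. Pictures are saved under pics/ and viewed, at most 10 in all, crops included, and the job is handed in when it is done.

```bash
mkdir -p pics; ls; python3 - <<'E'
from plant import r,cams
import cv2
for n in("scene","top"):
    s=cams.snapshot(n); cv2.imwrite(f"pics/{n}0.png",s["img"][:,:,::-1]); print(n,s["camera_matrix"].tolist(),s["camera_from_world"].round(4).tolist(),[k for k in s])
st=r.get_state();print(st)
E
```

```text
pics
scene [[434.5319545525511, 0.0, 316.77603144712555], [0.0, 434.5319545525511, 235.93262083712065], [0.0, 0.0, 1.0]] [[-0.9999, -0.0024, 0.0119, 0.4527], [0.0101, -0.7137, 0.7004, -0.1387], [0.0068, 0.7005, 0.7137, -1.3445], [0.0, 0.0, 0.0, 1.0]] ['img', 'camera_matrix', 'camera_from_world']
top [[605.9801659238478, 0.0, 321.4732839956183], [0.0, 605.9801659238478, 231.63659169030046], [0.0, 0.0, 1.0]] [[0.0279, -0.9996, -0.0058, -0.0463], [0.9931, 0.0271, 0.1139, -0.4623], [-0.1137, -0.009, 0.9935, -1.8618], [0.0, 0.0, 0.0, 1.0]] ['img', 'camera_matrix', 'camera_from_world']
{'clock': 0.1, 'q': array([ 1.25182156,  0.6898818 , -0.19452703,  1.56621143,  0.15730646,
        0.90247578, -0.21511955]), 'qd': array([ 0.00048133, -0.00209488, -0.00045893, -0.00053592,  0.00106646,
       -0.00035002,  0.00085925]), 'joint_torque': array([-2.58356253e-03, -5.28499031e+01, -1.27154455e+00, -1.53837651e+01,
       -5.25985833e-02,  1.97240239e-03,  8.91926788e-05]), 'tool_pos': array([ 0.21571446, -0.5860136 ,  0.23800944]), 'eef_rot': array([ 9.84478233e-01,  1.75504932e-01, -1.94726167e-04, -7.68181623e-04]), 'contact_force': array([0.64253416, 0.21241236, 0.73170981]), 'moment': array([-0.01056107,  0.00808045,  0.02915341]), 'finger_force': 0.0, 'opening': 0.9983004131462208}
```

View pics/scene0.png

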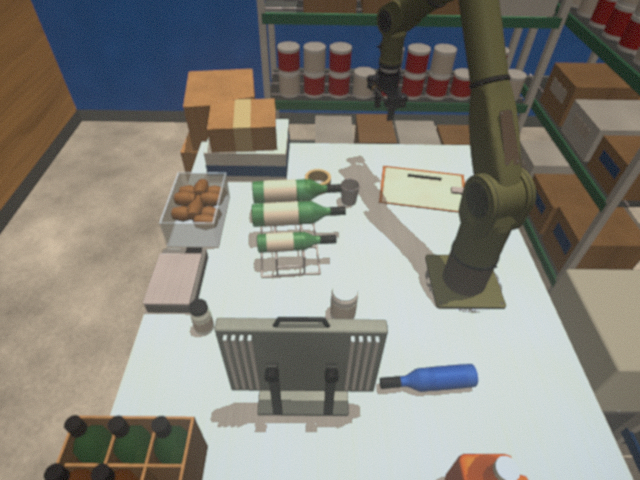

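View pics/top0.png

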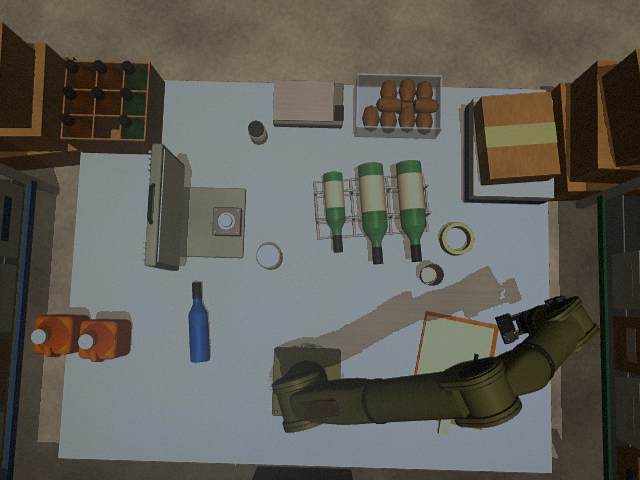

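The top view shows three green bottles in the cradle: one at (334,210), one at (373,210) and one at (411,210). The blue look-alike is at (199,325). The one at (334,210) is the shortest, slimmest and green, so it fits the description. The lamp face is at about x=185, with the switch button at (226,221).

```bash
cat > h.py <<'E'
import numpy as np
from plant import r,cams
def ray(s,u,v,z):
    K=s["camera_matrix"];T=s["camera_from_world"]
    d=np.linalg.inv(K)@[u,v,1]; d=np.array([d[0],-d[1],-d[2]])
    R=T[:3,:3];c=-R.T@T[:3,3];w=R.T@d
    return c+w*(z-c[2])/w[2]
def proj(s,p):
    K=s["camera_matrix"];T=s["camera_from_world"]
    q=T[:3,:3]@p+T[:3,3]; q=K@[q[0],-q[1],-q[2]]
    return q[:2]/q[2]
E
python3 - <<'E'
from h import *
import cv2
s=cams.snapshot("top");im=s["img"][:,:,::-1]
a=cv2.resize(im[155:275,305:445],None,fx=4.5,fy=4.5,interpolation=2)
b=cv2.resize(im[135:275,140:290],None,fx=4,fy=4,interpolation=2)
cv2.imwrite("pics/c1.png",a);cv2.imwrite("pics/c2.png",b)
E
```

```text
(no output)
```

View pics/c1.png

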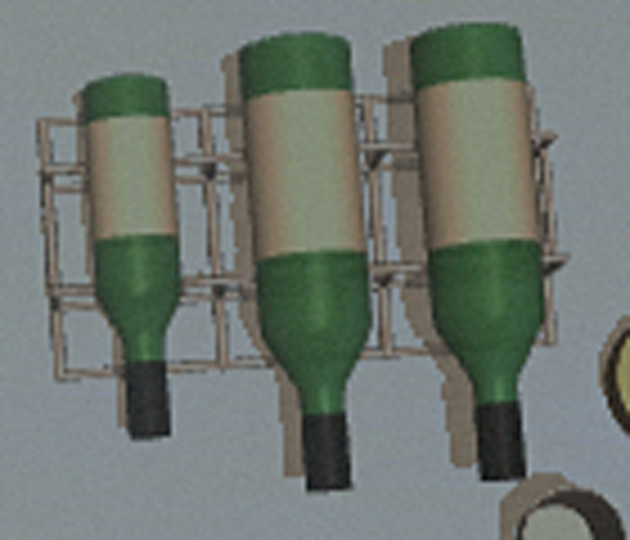

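View pics/c2.png

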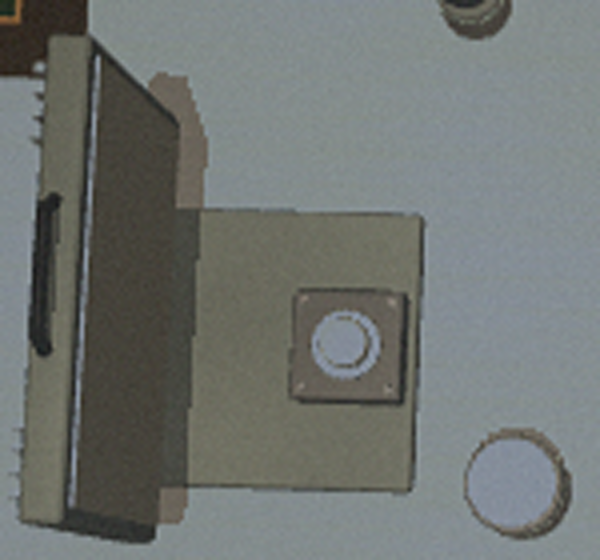

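The crops confirm it. The leftmost bottle, at crop (125,80) to (150,437), is clearly the short, slim one. The button top is at crop (340,342), i.e. image (225,220.5), and the foot's front corners are at crop (424,214) and (411,491).

```bash
python3 - <<'E'
from h import *
s=cams.snapshot("top")
C=lambda x,y,z: ray(s,305+x/4.5-.4,155+y/4.5-.4,z)
L=lambda x,y,z: ray(s,140+x/4-.4,135+y/4-.4,z)
b=C(125,82,.094);n=C(150,437,.1);print("base",b,"neck",n,np.linalg.norm((b-n)[:2]))
for x,y in((128,117),(137,237),(146,362)):print(C(x,y,.094))
l=C(84,117,.094);q=C(172,117,.094);print("dia",np.linalg.norm(l-q))
for x,y in((42,120),(60,380),(240,480)): pass
print("full a neck",C(329,490,.11),C(297,40,.104)," b",C(503,480,.11),C(470,30,.104))
print("sw",L(340,342,.068)); f1=L(424,214,.016);f2=L(411,491,.016);print("foot",f1,f2,np.linalg.norm(f1-f2))
print("box",L(293,290,.05),L(406,293,.05),L(404,403,.05),L(290,398,.05))
print("panel top housing",L(95,37,.365),L(68,518,.365))
print("jar",L(475,0,.1),"tin",L(512,482,.11))
from scipy.spatial.transform import Rotation as R
print(R.from_quat(r.get_state()["eef_rot"]).as_matrix().round(3))
E
```

```text
base [ 0.63626053 -0.0621872   0.094     ] neck [ 0.39608645 -0.08489343  0.1       ] 0.24124502211808754
[ 0.61231724 -0.0648283   0.094     ]
[ 0.53074246 -0.07296244  0.094     ]
[ 0.44663991 -0.08109802  0.094     ]
dia 0.05929012616282628
full a neck [ 0.36357999 -0.2031393   0.11      ] [ 0.66591796 -0.1769188   0.104     ]  b [ 0.37330215 -0.31727293  0.11      ] [ 0.67585632 -0.29296411  0.104     ]
sw [0.48604374 0.26306056 0.068     ]
foot [0.59652662 0.21023171 0.016     ] [0.37714142 0.21112923 0.016     ] 0.21938702991070652
box [0.52792354 0.30438395 0.05      ] [0.52794073 0.21684104 0.05      ] [0.44242243 0.21470035 0.05      ] [0.44389557 0.30263212 0.05      ]
panel top housing [0.64311914 0.38087749 0.365     ] [0.33021544 0.38001718 0.365     ]
jar [0.74762273 0.1666901  0.1       ] tin [0.37947752 0.12348103 0.11      ]
[[ 0.938  0.346 -0.   ]
 [ 0.346 -0.938  0.001]
 [-0.    -0.001 -1.   ]]
```

Everything checks out against the given sizes: bottle length 241 mm, diameter 59 mm, foot width 219 mm.

| Point | x | y | z |
|---|---|---|---|
| Balance point | 0.545 | -0.071 | 0.094 |
| Switch | 0.486 | 0.262 | 0.068 |
| Lamp face | 0.486 | 0.381 | 0.240 |

The bottle's yaw is 5.4°. First I square the tool and shut the fingers, then move around to the switch.

```bash
python3 -m pendant '[[1,[0,0,0],[0,0,10.1]],[1,[0,0,0],[0,0,10.1]],[1,[40,-30,-10],[0,0,0]],[1,[45,-35,-10],[0,0,0]],[1,[45,-35,0],[0,0,0]],[1,[45,-35,0],[0,0,0]],[1,[40,-40,0],[0,0,0]],[1,[30,-45,0],[0,0,0]]]' 40
```

```text
clock: 1.2
tool_pos: [0.4627, -0.3649, 0.2585]
eef_rot: [1.0, 0.0, 0.0, -0.0]
contact_force: [0.5, -0.5, 0.0]
opening: 0.114
finger_force: 0.0
```

```bash
python3 -m pendant '[[1,[5,-55,0],[0,0,0]],[1,[5,-55,0],[0,0,0]],[1,[5,-55,0],[0,0,0]],[1,[0,-55,0],[0,0,0]],[1,[0,-55,0],[0,0,0]],[1,[0,-55,0],[0,0,0]],[1,[0,-55,0],[0,0,0]],[1,[0,-55,0],[0,0,0]]]'
python3 -m pendant '[[1,[0,-55,0],[0,0,0]],[1,[0,-50,10],[0,0,0]],[1,[0,-40,30],[0,0,0]],[1,[0,-20,40],[0,0,0]],[1,[0,0,40],[0,0,0]],[1,[0,0,0],[0,0,0]],[1,[0,0,0],[0,0,0]]]'
```

```text
clock: 2.2
tool_pos: [0.4757, 0.0753, 0.2588]
eef_rot: [1.0, 0.0, 0.0, 0.0]
contact_force: [0.6, -0.1, 0.2]
opening: 0.007
finger_force: 0.0
clock: 3.08
tool_pos: [0.4765, 0.2384, 0.1398]
eef_rot: [1.0, -0.0, 0.001, -0.0]
contact_force: [1.0, 0.3, 0.7]
opening: 0.001
finger_force: 0.0
```

Now I correct by 9 mm in x and 23 mm in y, and go down to 75 mm.

```bash
python3 -m pendant '[[1,[9,-24,0],[0,0,0]],[1,[0,0,30],[0,0,0]],[1,[0,0,30],[0,0,0]],[1,[0,0,0],[0,0,0]],[1,[0,0,0],[0,0,0]]]'
python3 - <<'E'
from h import *
import cv2
s=cams.snapshot("scene");cv2.imwrite("pics/p1.png",cv2.resize(s["img"][250:430,180:420,::-1],None,fx=3,fy=3))
E
```

```text
clock: 3.7
tool_pos: [0.486, 0.2628, 0.0805]
eef_rot: [1.0, -0.0, 0.001, -0.001]
contact_force: [-0.8, -0.5, 0.5]
opening: 0.003
finger_force: 0.0
```

```bash
python3 -m pendant '[[1,[0,0,8],[0,0,0]],[1,[0,0,6],[0,0,0]],[1,[0,0,5],[0,0,0]],[1,[0,0,3],[0,0,0]],[1,[0,0,0],[0,0,0]],[1,[0,0,0],[0,0,0]]]'
```

```text
clock: 4.5
tool_pos: [0.4855, 0.2629, 0.0575]
eef_rot: [1.0, 0.0, 0.001, -0.0]
contact_force: [0.0, -0.9, 10.1]
opening: 0.006
finger_force: 5.0
```

```bash
python3 -m pendant '[[1,[0,0,2],[0,0,0]],[1,[0,0,2],[0,0,0]],[1,[0,0,0],[0,0,0]],[1,[0,0,0],[0,0,0]]]'
```

```text
clock: 5.0
tool_pos: [0.4856, 0.263, 0.0562]
eef_rot: [1.0, 0.0, 0.001, -0.001]
contact_force: [-5.1, -2.3, 34.6]
opening: 0.003
finger_force: 17.4
```

The hard stop was reached at 34.6 N, so the plunger is fully in. Now I release it, rise, part-open the fingers and go over the bottle.

```bash
python3 -m pendant '[[1,[0,0,-20],[0,0,0]],[1,[0,0,-40],[0,0,0]],[-0.75,[0,0,-50],[0,0,0]],[-0.75,[5,30,-50],[0,0,0]],[-0.75,[10,50,-20],[0,0,0]],[-0.75,[10,50,0],[0,0,0]],[-0.75,[10,50,0],[0,0,0]],[-0.75,[10,50,0],[0,0,0]]]'
python3 -m pendant '[[-0.75,[10,50,0],[0,0,0]],[-0.75,[0,40,0],[0,0,0]],[-0.75,[0,14,0],[0,0,-5.4]],[-0.75,[0,0,0],[0,0,0]],[-0.75,[0,0,0],[0,0,0]]]'
```

```text
clock: 6.0
tool_pos: [0.5298, 0.031, 0.2325]
eef_rot: [1.0, 0.0, -0.0, 0.0]
contact_force: [0.5, 0.4, -0.2]
opening: 0.664
finger_force: 0.0
clock: 6.62
tool_pos: [0.5398, -0.0701, 0.2325]
eef_rot: [0.999, 0.047, -0.0, -0.0]
contact_force: [-0.3, -0.5, 0.8]
opening: 0.875
finger_force: 0.0
```

```bash
python3 -m pendant '[[-0.75,[2,1.5,40],[0,0,0]],[-0.75,[0,0,40],[0,0,0]],[-0.75,[0,0,25],[0,0,0]],[-0.75,[0,0,0],[0,0,0]]]'
python3 - <<'E'
from h import *
import cv2
a=cams.snapshot("top")["img"][140:290,290:450,::-1];b=cams.snapshot("scene")["img"][140:290,220:380,::-1]
cv2.imwrite("pics/g1.png",cv2.resize(np.hstack([a,b]),None,fx=2.5,fy=2.5,interpolation=2))
E
```

```text
clock: 7.12
tool_pos: [0.5407, -0.071, 0.1262]
eef_rot: [0.999, 0.048, -0.002, -0.0]
contact_force: [-0.3, -0.1, 0.2]
opening: 0.875
finger_force: 0.0
```

View pics/g1.png

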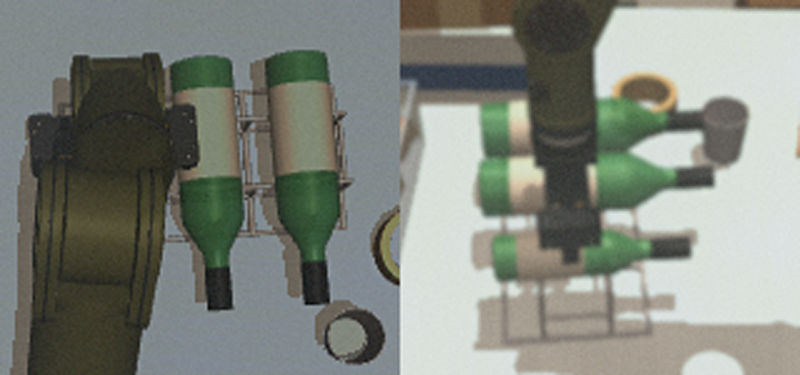

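The fingers straddle the half-bottle (finger at crop (570,250)), between the V bends and in line with the body. I descend and watch the force.

```bash
python3 -m pendant '[[-0.75,[0,0,12],[0,0,0]],[-0.75,[0,0,12],[0,0,0]],[-0.75,[0,0,0],[0,0,0]]]'
python3 -m pendant '[[-0.75,[0,0,10],[0,0,0]],[-0.75,[0,0,9],[0,0,0]],[-0.75,[0,0,0],[0,0,0]]]'
```

```text
clock: 7.6
tool_pos: [0.5413, -0.0727, 0.1029]
eef_rot: [0.999, 0.047, -0.001, -0.0]
contact_force: [-0.4, 0.6, 0.3]
opening: 0.873
finger_force: 0.0
clock: 7.98
tool_pos: [0.5414, -0.0727, 0.0838]
eef_rot: [0.999, 0.047, -0.001, -0.0]
contact_force: [-0.1, 0.6, 1.0]
opening: 0.873
finger_force: 0.0
```

```bash
python3 -m pendant '[[-0.75,[2,0,4],[0,0,0]],[0,[0,0,0],[0,0,0]],[1,[0,0,0],[0,0,0]],[1,[0,0,0],[0,0,0]],[1,[0,0,0],[0,0,0]],[1,[0,0,0],[0,0,0]],[1,[0,0,0],[0,0,0]]]' 50
```

```text
clock: 8.85
tool_pos: [0.544, -0.0713, 0.0808]
eef_rot: [0.999, 0.048, 0.0, -0.001]
contact_force: [-0.3, 5.5, 1.7]
opening: 0.647
finger_force: 50.0
```

The opening is 57 mm, which matches the bottle's 58 mm diameter. Lift.

```bash
python3 -m pendant '[[1,[0,0,-10],[0,0,0]],[1,[0,0,-15],[0,0,0]],[1,[0,0,-25],[0,0,0]],[1,[0,0,-35],[0,0,0]],[1,[0,0,-35],[0,0,0]],[1,[0,0,-35],[0,0,0]],[1,[0,0,-15],[0,0,0]],[1,[0,0,0],[0,0,0]]]'
python3 -m pendant '[[1,[0,0,0],[0,0,0]],[1,[0,0,0],[0,0,0]]]'
```

```text
clock: 9.85
tool_pos: [0.544, -0.0731, 0.2513]
eef_rot: [0.999, 0.047, 0.001, 0.0]
contact_force: [-0.6, 0.2, -7.2]
opening: 0.649
finger_force: 50.0
clock: 10.1
tool_pos: [0.543, -0.0725, 0.2493]
eef_rot: [0.999, 0.047, -0.002, -0.0]
contact_force: [0.1, -0.7, -7.6]
opening: 0.641
finger_force: 50.0
```

Held. I carry it level to the lamp, squaring the yaw, then tilt.

```bash
python3 -m pendant '[[1,[0,0,-10],[0,0,5.4]],[1,[-5,-25,0],[0,0,0]],[1,[-8,-45,0],[0,0,0]],[1,[-8,-45,0],[0,0,0]],[1,[-8,-45,0],[0,0,0]],[1,[-8,-45,0],[0,0,0]],[1,[-5,-40,0],[0,0,0]],[1,[0,-25,0],[0,0,0]]]'
python3 -m pendant '[[1,[0,-12,0],[0,0,0]],[1,[0,0,0],[0,4,0]],[1,[0,0,0],[0,7,0]],[1,[0,0,0],[0,8,0]],[1,[0,0,0],[0,8,0]],[1,[0,0,0],[0,8,0]],[1,[0,0,0],[0,8,0]],[1,[0,0,0],[0,5,0]]]'
python3 -m pendant '[[1,[0,0,0],[0,0,0]],[1,[0,0,0],[0,0,0]],[1,[0,0,0],[0,0,0]]]'
python3 - <<'E'
from h import *
import cv2
from scipy.spatial.transform import Rotation as R
print(R.from_quat(r.get_state()["eef_rot"]).as_matrix().round(3))
a=cams.snapshot("top")["img"][130:300,130:330,::-1];b=cams.snapshot("scene")["img"][190:360,200:400,::-1]
cv2.imwrite("pics/g2.png",cv2.resize(np.hstack([a,b]),None,fx=2,fy=2,interpolation=2))
E
```

```text
clock: 11.1
tool_pos: [0.5006, 0.2003, 0.2598]
eef_rot: [1.0, 0.002, -0.001, -0.0]
contact_force: [-0.8, -0.4, -7.0]
opening: 0.65
finger_force: 50.0
clock: 12.1
tool_pos: [0.516, 0.2476, 0.3363]
eef_rot: [0.934, -0.009, 0.355, 0.034]
contact_force: [0.1, 0.0, -7.1]
opening: 0.648
finger_force: 50.0
clock: 12.48
tool_pos: [0.5167, 0.2446, 0.335]
eef_rot: [0.935, -0.011, 0.353, 0.034]
contact_force: [-0.5, -0.4, -7.1]
opening: 0.649
finger_force: 50.0
[[ 0.751 -0.045  0.659]
 [ 0.003 -0.997 -0.071]
 [ 0.66   0.055 -0.749]]
```

View pics/g2.png

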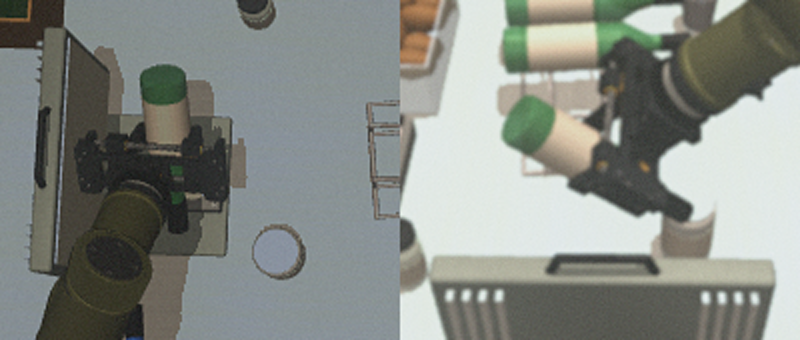

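The bottle is firmly held and tilted about 41° in front of the panel. However, the arm drifted up to z = 0.335 because it couldn't reach the commanded pose, so I check the joints.

```bash
python3 - <<'E'
from h import *
print(r.get_state()["q"].round(3), [x for x in dir(r) if x[0]!='_'])
E
```

```text
[-1.446  0.571  0.991  2.204  0.391  0.044 -2.654] ['Unreachable', 'finish_job', 'get_state', 'pinch_z']
```

Joints 6 and 7 are at their limits. Turning the bottle's azimuth about the vertical, base swinging towards the lamp with the hand on the far side, relieves joint 7 and leaves the tilt unchanged. I move out from the face first, then yaw in steps.

```bash
cat > st.py <<'E'
from h import *
from scipy.spatial.transform import Rotation as R
s=r.get_state();M=R.from_quat(s["eef_rot"]).as_matrix();p=s["tool_pos"]-.019*M[:,2]
print("q",s["q"].round(2));print("grasp",p.round(3),"tilt",np.degrees(np.arcsin(M[2,0])).round(1),"yaw",np.degrees(np.arctan2(M[1,0],M[0,0])).round(1))
print("lamp rel",(p-[.486,.381,.24]).round(3),"base",(p+.091*M[:,0]).round(3),"tip",(p-.149*M[:,0]).round(3));print(M.round(3))
E
python3 -m pendant '[[1,[0,25,2],[0,0,0]],[1,[0,25,2],[0,0,0]],[1,[0,0,0],[4,0.3,-4.5]],[1,[0,0,0],[5.9,0.5,-6.7]],[1,[0,0,0],[5.9,0.5,-6.7]],[1,[0,0,0],[0,0,0]]]'; python3 st.py
```

```text
clock: 13.32
tool_pos: [0.5242, 0.2032, 0.3678]
eef_rot: [0.933, 0.154, 0.326, -0.024]
contact_force: [0.4, -0.0, -7.0]
opening: 0.645
finger_force: 50.0
q [-0.93  0.28  0.49  2.22  0.91  0.04 -2.65]
grasp [0.513 0.2   0.383] tilt 37.9 yaw 20.1
lamp rel [ 0.027 -0.181  0.143] base [0.58  0.225 0.439] tip [0.402 0.16  0.291]
[[ 0.741  0.302  0.6  ]
 [ 0.271 -0.952  0.145]
 [ 0.615  0.055 -0.787]]
```

```bash
python3 -m pendant '[[1,[0,0,0],[5,0.5,-6.7]],[1,[0,0,0],[5,0.5,-6.7]],[1,[0,0,0],[5,0.5,-6.7]],[1,[0,0,0],[5,0.5,-6.7]],[1,[0,0,0],[5,0.5,-6.7]],[1,[0,0,0],[0,0,0]]]'; python3 st.py
```

```text
clock: 14.08
tool_pos: [0.5257, 0.2037, 0.3466]
eef_rot: [0.886, 0.35, 0.292, -0.083]
contact_force: [0.1, -0.4, -7.4]
opening: 0.647
finger_force: 50.0
q [ 0.18  0.37 -0.74  2.15  0.92  0.16 -2.13]
grasp [0.517 0.197 0.362] tilt 35.1 yaw 44.3
lamp rel [ 0.031 -0.184  0.122] base [0.57  0.249 0.415] tip [0.43  0.112 0.276]
[[ 0.585  0.668  0.46 ]
 [ 0.572 -0.742  0.351]
 [ 0.576  0.058 -0.816]]
```

Both joints are off their limits. I continue the yaw, add tilt, then lower.

```bash
python3 -m pendant '[[1,[0,0,0],[4.6,0.5,-6.5]],[1,[0,0,0],[4.6,0.5,-6.5]],[1,[0,0,0],[0,5,0]],[1,[0,0,0],[0,5,0]],[1,[-13,0,15],[0,0,0]],[1,[-13,0,15],[0,0,0]],[1,[0,0,0],[0,0,0]]]'; python3 st.py
```

```text
clock: 14.95
tool_pos: [0.5262, 0.2059, 0.3186]
eef_rot: [0.805, 0.465, 0.334, -0.155]
contact_force: [-0.4, 0.2, -6.7]
opening: 0.648
finger_force: 50.0
q [ 0.54  0.63 -1.14  2.19  1.7   0.15 -2.49]
grasp [0.519 0.195 0.332] tilt 43.0 yaw 61.9
lamp rel [ 0.033 -0.186  0.092] base [0.55  0.254 0.394] tip [0.467 0.099 0.231]
[[ 0.345  0.852  0.394]
 [ 0.646 -0.52   0.56 ]
 [ 0.682  0.061 -0.729]]
```

```bash
python3 -m pendant '[[1,[-14,-7,10],[0,0,0]],[1,[-14,-7,10],[0,0,0]],[1,[-7,-4,5],[0,0,0]],[1,[0,0,0],[0,0,0]],[1,[0,0,0],[0,0,0]]]'; python3 st.py
```

```text
clock: 15.58
tool_pos: [0.5103, 0.2069, 0.2791]
eef_rot: [0.804, 0.465, 0.337, -0.154]
contact_force: [0.1, 1.2, -6.0]
opening: 0.65
finger_force: 50.0
q [ 0.61  0.88 -1.44  2.28  1.88  0.51 -2.63]
grasp [0.503 0.196 0.293] tilt 43.3 yaw 62.0
lamp rel [ 0.017 -0.185  0.053] base [0.534 0.255 0.355] tip [0.452 0.1   0.191]
[[ 0.341  0.851  0.399]
 [ 0.643 -0.521  0.561]
 [ 0.685  0.065 -0.725]]
```

The pose is well inside every tolerance. I back off 10 mm upward for joint margin, settle, and take a final look.

```bash
python3 -m pendant '[[1,[7,0.6,-7],[0,0,0]],[1,[0,0,0],[0,0,0]],[1,[0,0,0],[0,0,0]],[1,[0,0,0],[0,0,0]],[1,[0,0,0],[0,0,0]]]'; python3 st.py; python3 - <<'E'
from h import *
import cv2
a=cams.snapshot("top")["img"][130:300,130:450,::-1];b=cams.snapshot("scene")["img"][150:400,180:440,::-1]
cv2.imwrite("pics/f.png",np.hstack([cv2.resize(a,(480,255)),cv2.resize(b,(265,255))]))
print(r.get_state()["qd"].round(3))
E
```

```text
clock: 16.2
tool_pos: [0.5102, 0.2064, 0.2893]
eef_rot: [0.804, 0.464, 0.338, -0.155]
contact_force: [-0.4, 0.2, -7.6]
opening: 0.648
finger_force: 50.0
q [ 0.62  0.85 -1.43  2.27  1.85  0.48 -2.61]
grasp [0.503 0.196 0.303] tilt 43.4 yaw 62.0
lamp rel [ 0.017 -0.185  0.063] base [0.534 0.254 0.366] tip [0.452 0.1   0.201]
[[ 0.341  0.851  0.4  ]
 [ 0.641 -0.521  0.563]
 [ 0.687  0.065 -0.723]]
[ 0.001  0.001 -0.002 -0.001 -0.    -0.001  0.001]
```

View pics/f.png

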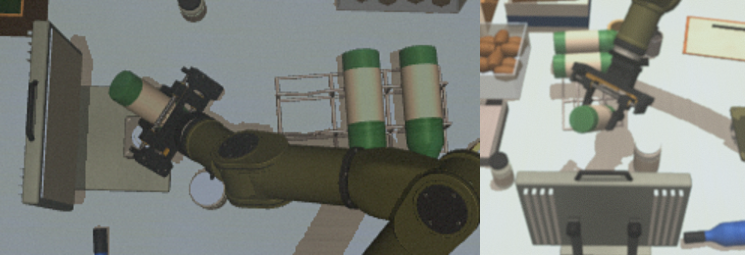

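The picture shows the half-bottle held base-up in front of the panel (base at (125,88)), clear of the lamp. The full bottles, tin and jar are where they were. Handing in.

```bash
python3 -c "
from plant import r
print(r.finish_job())"
```

```text
the job is handed in; nothing more can be done
None
```

I pressed the switch to its stop and let it go. The half-bottle is lifted out and held steady about 43° neck-down, about 185 mm in front of the panel, 17 mm to the side of its middle and 63 mm above it. The job is handed in; no verdict came back.

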